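Hub parts onto the assembly rack in reverse order

ROBOT

A 7-joint arm with a two-finger parallel gripper is mounted at the origin on the work surface. World frame = base frame: x ahead of the robot, y to its left, z up, the work surface at z = 0. Lengths are in m, angles in degrees, forces in N, time in s.
With the tool pointing down it reaches from about 0.425 to 0.875 m from the base axis. Payload 4.7 kg.
Tool frame: the origin (TCP) lies between the finger pads; the fingertips stand 8 mm ahead of it and the grasp point (between the pads) lies 11 mm behind it (env.tip_extent is the distance from the TCP to the fingertips, in m); z points along the fingers, y is the line along which they close (so a half turn about z gives the same grasp; the last joint's range is limited). The gripper opens to 87 mm and grips with 3 to 60 N. Pads are 19 mm wide; open, the fingers measure 117 mm over their backs; the gripper's body (75 mm by 190 mm) begins 51 mm behind the grasp point.
Start: joints at [77.069, 18.392, -4.016, 83.108, 1.295, 78.541, -3.26], TCP at [0.154, -0.631, 0.231] pointing down, gripper open.
Joint ranges: [-163.93, 163.93], [-17.29, 119.83], [-79.2, 71.16], [3.27, 140.29], [-89.18, 269.18], [5.43, 117.66], [-154.24, 154.24]. Speed limits (degrees/s): [147.25, 147.25, 180, 180, 180, 180, 180].

INTERFACE

Orientations are given as [roll, pitch, yaw] about the fixed x, y, z axes, in that order (R = Rz(yaw) Ry(pitch) Rx(roll)).
In Python, from cell import sensors, vision, workorder, env gives the robot as it stands.
- The arm moves only by the tool drive_tool, never from a script. Its argument "moves" is a list of rows, each an object of numbers: "x", "y", "z": the shift along the tool's x, y, z in mm; "rx", "ry", "rz": the turn, a rotation vector about the tool's x, y, z in rad; "fingers": the closure, from -1 (fully open) to 1 (shut). In form: [{"x": .., "y": .., "z": .., "rx": .., "ry": .., "rz": .., "fingers": ..}, ...]. A call has 1 to 20 rows; each row is the pose to reach, as a shift and turn from the pose commanded when the call began, along the tool's axes at that moment; what a row does not reach only later rows make up. A row lasts 1/8 s, in which the tool goes at most 62.5 mm and 10.7 degrees, less where a joint would pass 70% of its speed; a pose out of reach is approached as far as the arm can. A call with a gripper value outside its range is refused whole. The fingers move at their own pace and stop on an object; "force" is the grip in N (left out, the last holds). Time passes only in rows, so rows that repeat a pose let the fingers close. It gives the time, the measured TCP pose, the force, the opening and the grip force at its end, in the units of the state.
- sensors.get_obs(): the state, without advancing time (a new reading comes with each control period).
- vision.read_camera(name): name is "scene" or "side" or "wrist"; returns a dict with "image" (384x512x3 uint8, red, green, blue), "fx", "fy", "cx", "cy" (pixels), "R" (3x3) and "t" (3): a world point X has camera coordinates R X + t. Camera axes: x right, y down, z forward; pixel columns grow to the right and rows downward; lengths in m; the calibration is good to about 2 mm. A picture is of the moment at which its call begins. There is no depth.
- workorder.sign_off(): hands the job in; it is judged then, once.
The state is a dict: "time_s": time; "qpos": joint angles; "joint_velocities": joint speeds; "effort": joint torques, N m; "tool_pos": TCP position; "tool_rot": TCP orientation; "force": force on the tool from outside, world axes, zero at the start; "wrist_torque": the same for the moment, N m; "grip_width": finger opening in m; "grasp_force": force on a finger pad.
Only numpy, scipy, OpenCV 4.12 (cv2) and the standard library are available. Lean on these libraries where they do the work, as an engineer would, in place of code of your own. Each camera call takes 0.05 s, during which the arm holds its last target. There are 200 camera calls.

TASK

Four wheel-hub parts lie in a row on coloured pads on the plywood board, in the order in which they came off the axle. For refitting, move them onto the posts of the grey rack in the reverse order: the part at the left end of the row goes over the post at the right end of the rack, the second from the left over the second post from the right, and so on. Each goes over its post the same way up as it lay, right down flat on the rack; let go of all of them, and leave the spray can, the bowl and the screwdriver where they are.

Things in the scene. Friction and masses are not known exactly. Their poses are not given: they have to be found in the camera images.
- bearing: ball bearing: plain steel ring with thin black circles on its face, outside diameter 52 mm, bore 25 mm, 15 mm high, 0.13 kg. Grip round the outside. Origin: centre of its underside; z up, along the bore
- spacer: blue axle spacer: plain tube standing on end, outside diameter 38 mm, bore 26 mm, 40 mm high, 0.07 kg. Grip round the outside. Origin: centre of its underside; z up, along the bore
- sprocket: dark steel small sprocket lying flat: toothed disc 60 mm over the teeth and 8 mm thick at the bottom, with a round boss of diameter 38 mm on it rising to 24 mm in all; bore 25 mm; 0.18 kg. Grip round the boss, above the disc. Origin: centre of its underside; z up, along the bore
- collar: brass flanged collar: flange of diameter 54 mm, 6 mm thick, at the bottom, with a neck of diameter 34 mm rising from it to 30 mm in all; bore 26 mm; 0.12 kg. Grip round the neck, above the flange. Origin: centre of its underside; z up, along the bore
- pad_bearing: fixed red pad, 68 x 68 x 6 mm, on the 90 x 330 mm plywood board: marks the place where the bearing starts (it lies there at every start, centred within 5 mm) and stays put. One of a straight row of four, pitch 80 mm. Origin: centre of its underside, 12 mm above the bench (its top is at 18 mm); z up; y along the row, to the robot's left within 0.12 rad
- pad_spacer: fixed yellow pad, 68 x 68 x 6 mm, on the 90 x 330 mm plywood board: marks the place where the spacer starts (it lies there at every start, centred within 5 mm) and stays put. One of a straight row of four, pitch 80 mm. Origin: centre of its underside, 12 mm above the bench (its top is at 18 mm); z up; y along the row, to the robot's left within 0.12 rad
- pad_sprocket: fixed green pad, 68 x 68 x 6 mm, on the 90 x 330 mm plywood board: marks the place where the sprocket starts (it lies there at every start, centred within 5 mm) and stays put. One of a straight row of four, pitch 80 mm. Origin: centre of its underside, 12 mm above the bench (its top is at 18 mm); z up; y along the row, to the robot's left within 0.12 rad
- pad_collar: fixed white pad, 68 x 68 x 6 mm, on the 90 x 330 mm plywood board: marks the place where the collar starts (it lies there at every start, centred within 5 mm) and stays put. One of a straight row of four, pitch 80 mm. Origin: centre of its underside, 12 mm above the bench (its top is at 18 mm); z up; y along the row, to the robot's left within 0.12 rad
- rack: fixed grey rack: bar 90 (its x) x 330 (its y) x 20 mm high, across the bench, nearer to or further from the robot than the pads (rows at least 115 mm apart). Four red 8 mm posts, 30 mm above the bar's top, each in a painted black spot of 30 mm, on its y axis (x = 0) at y = -120, -40, 40, 120 mm. Origin: centre of the bar's underside, on the bench; z up; y to the robot's left within 0.12 rad
- spray_can: bystander: upright can with a yellow label, diameter 66 mm, 190 mm high. Origin: centre of its underside
- dish: bystander: small steel bowl, 90 mm across, 30 mm high. Origin: centre of its underside
- screwdriver: bystander: screwdriver with an orange handle lying flat, 200 mm long, along its x axis. Origin: under its middle
Not all that is in view belongs to the job. Of the things that look like the spacer, the smallest one is meant.

How it is judged (in metres and radians):
At the end, for the whole second after the job is handed in: The parts stand on the rack's four posts in the reverse of their order on the pads: each within 12 mm of its own post's axis in the rack's x and y, the right way up within 0.12 rad, its underside less than 5 mm above the rack's top, released and at rest ((y of bearing in the frame of rack between -0.132 and -0.108 m or y of bearing in the frame of rack between -0.052 and -0.028 m or y of bearing in the frame of rack between 0.028 and 0.052 m or y of bearing in the frame of rack between 0.108 and 0.132 m) and x of bearing in the frame of rack between -0.012 and 0.012 m and z of each of bearing, spacer, sprocket, collar in the frame of rack below 0.025 m and angle between each of bearing, spacer, sprocket, collar's own z axis and vertical below 0.12 rad and linear speed of each of bearing, spacer, sprocket, collar below 0.02 m/s and angular speed of each of bearing, spacer, sprocket, collar below 0.3 rad/s and (y of spacer in the frame of rack between -0.132 and -0.108 m or y of spacer in the frame of rack between -0.052 and -0.028 m or y of spacer in the frame of rack between 0.028 and 0.052 m or y of spacer in the frame of rack between 0.108 and 0.132 m) and x of spacer in the frame of rack between -0.012 and 0.012 m and (y of sprocket in the frame of rack between -0.132 and -0.108 m or y of sprocket in the frame of rack between -0.052 and -0.028 m or y of sprocket in the frame of rack between 0.028 and 0.052 m or y of sprocket in the frame of rack between 0.108 and 0.132 m) and x of sprocket in the frame of rack between -0.012 and 0.012 m and (y of collar in the frame of rack between -0.132 and -0.108 m or y of collar in the frame of rack between -0.052 and -0.028 m or y of collar in the frame of rack between 0.028 and 0.052 m or y of collar in the frame of rack between 0.108 and 0.132 m) and x of collar in the frame of rack between -0.012 and 0.012 m and ((y of pad_spacer in the frame of pad_bearing above 0 m and ((y of spacer in the frame of rack below -0.08 m and y of bearing in the frame of rack above -0.08 m) or (y of spacer in the frame of rack below 0 m and y of bearing in the frame of rack above 0 m) or (y of spacer in the frame of rack below 0.08 m and y of bearing in the frame of rack above 0.08 m))) or (y of pad_bearing in the frame of pad_spacer above 0 m and ((y of bearing in the frame of rack below -0.08 m and y of spacer in the frame of rack above -0.08 m) or (y of bearing in the frame of rack below 0 m and y of spacer in the frame of rack above 0 m) or (y of bearing in the frame of rack below 0.08 m and y of spacer in the frame of rack above 0.08 m)))) and ((y of pad_sprocket in the frame of pad_bearing above 0 m and ((y of sprocket in the frame of rack below -0.08 m and y of bearing in the frame of rack above -0.08 m) or (y of sprocket in the frame of rack below 0 m and y of bearing in the frame of rack above 0 m) or (y of sprocket in the frame of rack below 0.08 m and y of bearing in the frame of rack above 0.08 m))) or (y of pad_bearing in the frame of pad_sprocket above 0 m and ((y of bearing in the frame of rack below -0.08 m and y of sprocket in the frame of rack above -0.08 m) or (y of bearing in the frame of rack below 0 m and y of sprocket in the frame of rack above 0 m) or (y of bearing in the frame of rack below 0.08 m and y of sprocket in the frame of rack above 0.08 m)))) and ((y of pad_sprocket in the frame of pad_spacer above 0 m and ((y of sprocket in the frame of rack below -0.08 m and y of spacer in the frame of rack above -0.08 m) or (y of sprocket in the frame of rack below 0 m and y of spacer in the frame of rack above 0 m) or (y of sprocket in the frame of rack below 0.08 m and y of spacer in the frame of rack above 0.08 m))) or (y of pad_spacer in the frame of pad_sprocket above 0 m and ((y of spacer in the frame of rack below -0.08 m and y of sprocket in the frame of rack above -0.08 m) or (y of spacer in the frame of rack below 0 m and y of sprocket in the frame of rack above 0 m) or (y of spacer in the frame of rack below 0.08 m and y of sprocket in the frame of rack above 0.08 m)))) and ((y of pad_collar in the frame of pad_bearing above 0 m and ((y of collar in the frame of rack below -0.08 m and y of bearing in the frame of rack above -0.08 m) or (y of collar in the frame of rack below 0 m and y of bearing in the frame of rack above 0 m) or (y of collar in the frame of rack below 0.08 m and y of bearing in the frame of rack above 0.08 m))) or (y of pad_bearing in the frame of pad_collar above 0 m and ((y of bearing in the frame of rack below -0.08 m and y of collar in the frame of rack above -0.08 m) or (y of bearing in the frame of rack below 0 m and y of collar in the frame of rack above 0 m) or (y of bearing in the frame of rack below 0.08 m and y of collar in the frame of rack above 0.08 m)))) and ((y of pad_collar in the frame of pad_spacer above 0 m and ((y of collar in the frame of rack below -0.08 m and y of spacer in the frame of rack above -0.08 m) or (y of collar in the frame of rack below 0 m and y of spacer in the frame of rack above 0 m) or (y of collar in the frame of rack below 0.08 m and y of spacer in the frame of rack above 0.08 m))) or (y of pad_spacer in the frame of pad_collar above 0 m and ((y of spacer in the frame of rack below -0.08 m and y of collar in the frame of rack above -0.08 m) or (y of spacer in the frame of rack below 0 m and y of collar in the frame of rack above 0 m) or (y of spacer in the frame of rack below 0.08 m and y of collar in the frame of rack above 0.08 m)))) and ((y of pad_collar in the frame of pad_sprocket above 0 m and ((y of collar in the frame of rack below -0.08 m and y of sprocket in the frame of rack above -0.08 m) or (y of collar in the frame of rack below 0 m and y of sprocket in the frame of rack above 0 m) or (y of collar in the frame of rack below 0.08 m and y of sprocket in the frame of rack above 0.08 m))) or (y of pad_sprocket in the frame of pad_collar above 0 m and ((y of sprocket in the frame of rack below -0.08 m and y of collar in the frame of rack above -0.08 m) or (y of sprocket in the frame of rack below 0 m and y of collar in the frame of rack above 0 m) or (y of sprocket in the frame of rack below 0.08 m and y of collar in the frame of rack above 0.08 m))))); the robot touches nothing.
It fails at once if the spray can is moved by more than 30 mm (distance of spray_can from where it was at the start of the episode above 0.03 m).
It fails at once if the bowl is moved by more than 30 mm (distance of dish from where it was at the start of the episode above 0.03 m).
It fails at once if the screwdriver is moved by more than 30 mm (distance of screwdriver from where it was at the start of the episode above 0.03 m).
It also fails if it takes over 99 s, if anything falls off the work surface, if the arm or the gripper's body presses on something with over 40 N, if the wrist force passes 120 N, or if a joint passes its speed limit or range.

## Working session

There is one attempt and no reset: what is moved stays moved. The work goes in short steps, Python scripts to look and compute and a tool call to move; the robot and the scene stay as the last step left them, time stands still between calls to the robot, and variables do not carry over. Pictures are saved under pics/ and viewed, at most 14 in all, crops included, and the job is handed in when it is done.

Besides the shell and the picture viewer there is one more tool, called after "Request:" as name(argument=value, ...) on one line, values as JSON. drive_tool: Moves the arm, as the interface text tells. Its arguments: {"type":"object","properties":{"moves":{"type":"array"},"force":{"type":"number"}},"required":["moves"]}

```bash
mkdir -p pics
cat > h.py <<'E'
import numpy as np, cv2
from cell import sensors, vision, workorder, env
def shot(n,f):
    c=vision.read_camera(n); cv2.imwrite(f'pics/{f}.png',c['image'][:,:,::-1]); 
    np.savez(f'pics/{f}.npz',**{k:c[k] for k in('fx','fy','cx','cy','R','t')}); return c
def pt(f,u,v,z):
    c=np.load(f'pics/{f}.npz'); R=c['R'];t=c['t']
    d=R.T@np.array([(u-c['cx'])/c['fx'],(v-c['cy'])/c['fy'],1]); o=-R.T@t
    return o+d*(z-o[2])/d[2]
def proj(f,X):
    c=np.load(f'pics/{f}.npz'); p=c['R']@np.array(X)+c['t']; return (p[0]/p[2]*c['fx']+c['cx'],p[1]/p[2]*c['fy']+c['cy'])
E
python3 - <<'E'
from h import *
for n in('scene','side'):
    c=shot(n,n); print(n,-c['R'].T@c['t'],c['R'][2])
print(sensors.get_obs())
im=cv2.vconcat([cv2.imread('pics/scene.png'),cv2.imread('pics/side.png')])
s=cv2.imread('pics/scene.png');cv2.imwrite('pics/scene_b.png',cv2.resize(s,(800,600),interpolation=3))
s=cv2.imread('pics/side.png');cv2.imwrite('pics/side_b.png',cv2.resize(s,(800,600),interpolation=3))
E
```

```text
scene [ 1.3748033  -0.04241566  1.22581228] [-0.55822921  0.04514651 -0.82845757]
side [0.12301468 0.87140896 1.00985515] [ 0.34578884 -0.62961669 -0.69571036]
{'time_s': 0.1, 'qpos': array([77.07003623, 18.43582215, -4.01543198, 83.16626235,  1.29707898,
       78.53981144, -3.26182466]), 'joint_velocities': array([-0.03436104, -0.0879548 , -0.04158465, -0.09284591,  0.08618702,
       -0.0396892 , -0.02627456]), 'effort': array([ 1.95574705e-05, -4.92572379e+01, -4.05669054e-01, -3.13396990e+01,
       -6.40911888e-02,  3.96093086e-02,  8.44340116e-05]), 'tool_pos': array([ 0.15419204, -0.63097162,  0.22957387]), 'tool_rot': array([-1.79903447e+02,  7.36952043e-03,  1.37380238e+01]), 'force': array([-0.1669523 , -0.16503175,  0.76566931]), 'wrist_torque': array([-0.02953567,  0.01681946, -0.01111729]), 'grasp_force': 0.0, 'grip_width': 0.0873521345130417}
```

View pics/scene_b.png

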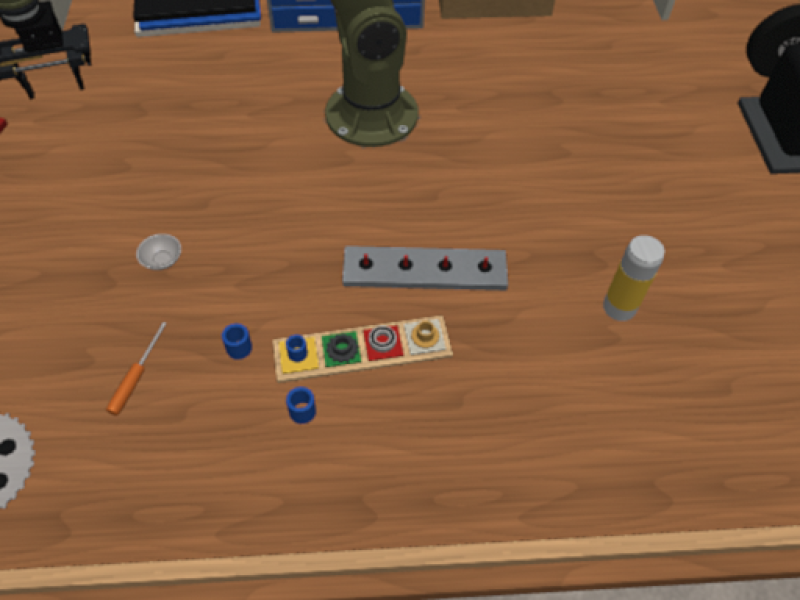

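View pics/side_b.png

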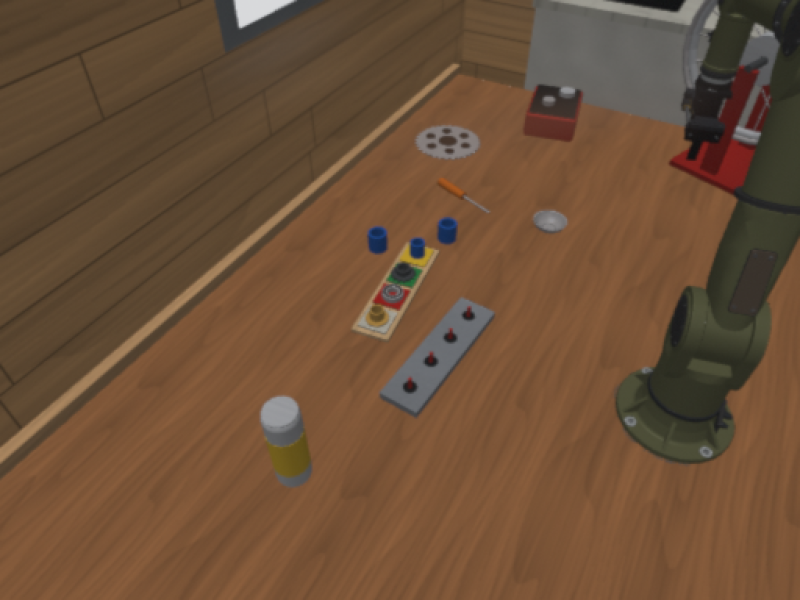

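Scene view (800x600): blue tubes at (237,341), (297,348) on the yellow pad, and (301,405). The one on the pad is the smallest, so it is the spacer. From the robot's left the row is collar (425,334), bearing (382,340), sprocket (342,347), spacer. The posts are at (485,267), (445,266), (405,264) and (366,263). Next, a close crop of both rows.

Run:
```python
from h import *
s=cv2.imread('pics/scene.png')[150:275,140:330];cv2.imwrite('pics/c1.png',cv2.resize(s,None,fx=4,fy=4,interpolation=cv2.INTER_CUBIC))
s=cv2.imread('pics/side.png')[130:270,220:320];cv2.imwrite('pics/c2.png',cv2.resize(s,None,fx=4.2,fy=4.2,interpolation=cv2.INTER_CUBIC))
```

```text
(no output)
```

View pics/c1.png

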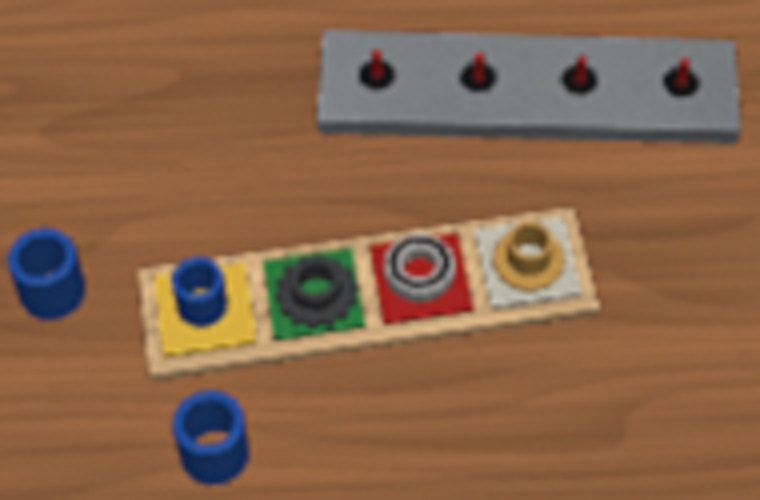

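The crop confirms the spacer: the tube on the yellow pad at crop (200,290) is clearly smaller than those at (46,272) and (210,437). Spot centres are at (377,75), (478,77), (580,78) and (681,82). Part top centres are spacer (199,276), sprocket (316,279), bearing (420,262) and collar (529,236).

```bash
cat >> h.py <<'E'
def ik(R,p): pass
E
sed -i '/^def ik/d' h.py
python3 - <<'E'
from h import *
f=lambda x,y,z:pt('scene',140+(x+.5)/4-.5,150+(y+.5)/4-.5,z)
S=[f(x,y,.02) for x,y in[(377,75),(478,77),(580,78),(681,82)]]
P=[f(*a) for a in[(199,276,.058),(316,279,.042),(420,262,.033),(529,236,.048)]]
for a in S+P: print(a.round(4))
d=S[3]-S[0];print('rack yaw',np.degrees(np.arctan2(-d[0],d[1])),np.linalg.norm(d)/3)
d=P[3]-P[0];print('row yaw',np.degrees(np.arctan2(-d[0],d[1])),np.linalg.norm(d)/3)
for x,y in[(46,300),(210,465)]: print('decoy',f(x,y,0))
k=2*4/6.25 
for n,u,v in[('can',620,310),('dish',159,262),('sd handle',115,408),('tip',164,324)]: print(n,pt('scene',u*.64,v*.64,0).round(3))
o=sensors.get_obs();print(o['tool_pos'],o['tool_rot'])
c=vision.read_camera('wrist');from scipy.spatial.transform import Rotation as Ro
Rt=Ro.from_euler('xyz',o['tool_rot'],degrees=True).as_matrix()
print('cam in tool',Rt.T@(-c['R'].T@c['t']-o['tool_pos']),(c['R']@Rt).round(3),c['fx'])
E
```

```text
[ 0.4626 -0.0283  0.02  ]
[0.4684 0.0511 0.02  ]
[0.4732 0.1315 0.02  ]
[0.481  0.2108 0.02  ]
[ 0.6638 -0.1618  0.058 ]
[ 0.6609 -0.0794  0.042 ]
[ 0.6448 -0.0036  0.033 ]
[0.6358 0.0763 0.048 ]
rack yaw -4.413354622435965 0.0799481987044578
row yaw 6.7172662636900435 0.07997107549262171
decoy [ 0.64355493 -0.28000973  0.        ]
decoy [ 0.78361014 -0.15784855  0.        ]
can [ 0.588  0.47  -0.   ]
dish [ 0.424 -0.449  0.   ]
sd handle [ 0.752 -0.49   0.   ]
tip [ 0.576 -0.422  0.   ]
[ 0.15419204 -0.63097162  0.22957387] [-1.79903447e+02  7.36952043e-03  1.37380238e+01]
cam in tool [ 0.06850558 -0.00031236 -0.15372386] [[ 0.001  1.    -0.   ]
 [-0.968  0.001 -0.253]
 [-0.253  0.001  0.968]] 283.7880997465588
```

Request:
drive_tool(moves=[{"x": 35, "y": -35, "z": -2, "rz": -0.083, "fingers": -1}, {"x": 70, "y": -70, "z": -4, "rz": -0.166}, {"x": 105, "y": -106, "z": -5, "rz": -0.25}, {"x": 139, "y": -141, "z": -6, "rz": -0.333}, {"x": 174, "y": -177, "z": -8, "rz": -0.416}, {"x": 209, "y": -212, "z": -10, "rz": -0.5}, {"x": 243, "y": -247, "z": -12, "rz": -0.582}, {"x": 278, "y": -282, "z": -14, "rz": -0.666}, {"x": 313, "y": -318, "z": -15, "rz": -0.75}, {"x": 348, "y": -353, "z": -16, "rz": -0.832}, {"x": 382, "y": -388, "z": -17, "rz": -0.915}, {"x": 417, "y": -424, "z": -18, "rz": -1.0}, {"x": 452, "y": -459, "z": -19, "rz": -1.08}, {"x": 487, "y": -494, "z": -20, "rz": -1.165}, {"x": 521, "y": -530, "z": -20, "rz": -1.25}, {"x": 556, "y": -565, "z": -20, "rz": -1.331}, {"x": 556, "y": -565, "z": -20, "rz": -1.331}, {"x": 556, "y": -565, "z": -20, "rz": -1.331}, {"x": 556, "y": -565, "z": -20, "rz": -1.331}, {"x": 556, "y": -565, "z": -20, "rz": -1.331}])

```text
invalid input at $.moves[0]: expected keys x, y, z, rx, ry, rz, fingers
```

Run:
```python
from h import *
o=sensors.get_obs();print(o['tool_pos'],o['tool_rot'])
shot('wrist','w1');s=cv2.imread('pics/w1.png');cv2.imwrite('pics/w1b.png',cv2.resize(s,(800,600),interpolation=cv2.INTER_CUBIC))
```

```text
[ 0.15424943 -0.63101895  0.22972643] [-1.7991778e+02  5.0382543e-03  1.3741953e+01]
```

View pics/w1b.png

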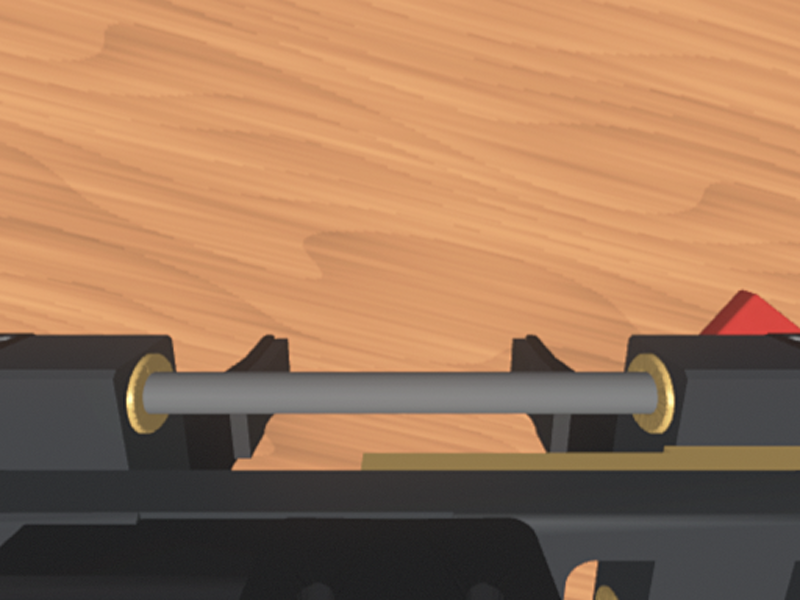

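The move was refused because every key is required; the picture shows only bench and fingers, with the lower 45 % of the view blocked. Repeating with full rows, going higher and further right so that both rows come into view.

Request:
drive_tool(moves=[{"x": 37, "y": -30, "z": -11, "rx": 0, "ry": 0, "rz": -0.095, "fingers": -1}, {"x": 74, "y": -60, "z": -21, "rx": 0, "ry": 0, "rz": -0.19, "fingers": -1}, {"x": 111, "y": -90, "z": -32, "rx": 0, "ry": 0, "rz": -0.285, "fingers": -1}, {"x": 149, "y": -120, "z": -43, "rx": 0, "ry": 0, "rz": -0.38, "fingers": -1}, {"x": 186, "y": -150, "z": -54, "rx": 0, "ry": 0, "rz": -0.475, "fingers": -1}, {"x": 223, "y": -180, "z": -64, "rx": 0, "ry": 0, "rz": -0.57, "fingers": -1}, {"x": 260, "y": -210, "z": -75, "rx": 0, "ry": 0, "rz": -0.665, "fingers": -1}, {"x": 297, "y": -240, "z": -86, "rx": 0, "ry": 0, "rz": -0.76, "fingers": -1}, {"x": 335, "y": -270, "z": -96, "rx": 0, "ry": 0, "rz": -0.855, "fingers": -1}, {"x": 372, "y": -300, "z": -107, "rx": 0, "ry": 0, "rz": -0.95, "fingers": -1}, {"x": 409, "y": -330, "z": -118, "rx": 0, "ry": 0, "rz": -1.045, "fingers": -1}, {"x": 446, "y": -360, "z": -129, "rx": 0, "ry": 0, "rz": -1.14, "fingers": -1}, {"x": 483, "y": -390, "z": -139, "rx": 0, "ry": 0, "rz": -1.235, "fingers": -1}, {"x": 520, "y": -419, "z": -150, "rx": 0, "ry": 0, "rz": -1.331, "fingers": -1}, {"x": 520, "y": -419, "z": -150, "rx": 0, "ry": 0, "rz": -1.331, "fingers": -1}, {"x": 520, "y": -419, "z": -150, "rx": 0, "ry": 0, "rz": -1.331, "fingers": -1}, {"x": 520, "y": -419, "z": -150, "rx": 0, "ry": 0, "rz": -1.331, "fingers": -1}, {"x": 520, "y": -419, "z": -150, "rx": 0, "ry": 0, "rz": -1.331, "fingers": -1}])

```text
time_s: 2.45
tool_pos: [0.5594, -0.1021, 0.3804]
tool_rot: [-180.0, 0.0, 89.9]
force: [0.8, 0.4, 0.1]
grip_width: 0.0868
grasp_force: 0.0
```

Run:
```python
from h import *
o=sensors.get_obs();print(o['tool_pos'],o['tool_rot'],o['time_s'])
shot('wrist','w2');s=cv2.imread('pics/w2.png')[:260,60:460];cv2.imwrite('pics/w2b.png',cv2.resize(s,None,fx=2,fy=2,interpolation=cv2.INTER_CUBIC))
```

```text
[ 0.55941977 -0.10214385  0.38042292] [-1.79976619e+02  3.73992182e-02  8.98657678e+01] 2.45
```

View pics/w2b.png

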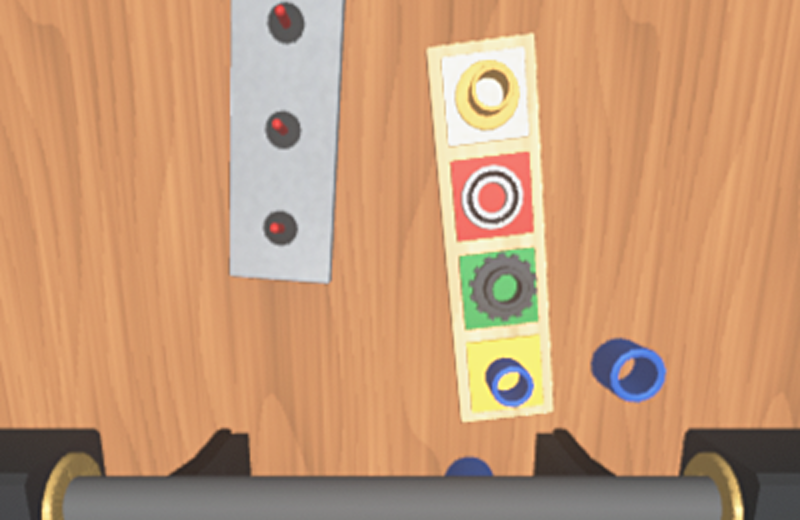

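Wrist view (crop x2): spots at (281,228), (283,129) and (286,22). Part tops: collar (491,91), bearing (493,196), sprocket (504,287), spacer (512,382). Order confirmed.

Run:
```python
from h import *
f=lambda x,y,z:pt('w2',60+(x+.5)/2-.5,(y+.5)/2-.5,z)
for a in[(281,228,.02),(283,129,.02),(286,22,.02),(512,382,.058),(504,287,.042),(493,196,.033),(491,91,.048)]: print(f(*a).round(4))
o=sensors.get_obs();print(o['tool_pos'])
```

```text
[ 0.462  -0.0313  0.02  ]
[0.4678 0.049  0.02  ]
[0.4742 0.1287 0.02  ]
[ 0.6632 -0.161   0.058 ]
[ 0.6554 -0.0807  0.042 ]
[ 0.6442 -0.0056  0.033 ]
[0.6367 0.0718 0.048 ]
[ 0.55952911 -0.1019298   0.3804661 ]
```

Request:
drive_tool(moves=[{"x": 29, "y": 13, "z": 30, "rx": 0, "ry": 0, "rz": 0, "fingers": -1}, {"x": 59, "y": 26, "z": 75, "rx": 0, "ry": 0, "rz": 0, "fingers": -1}, {"x": 88, "y": 39, "z": 120, "rx": 0, "ry": 0, "rz": 0, "fingers": -1}, {"x": 117, "y": 51, "z": 165, "rx": 0, "ry": 0, "rz": 0, "fingers": -1}, {"x": 147, "y": 64, "z": 210, "rx": 0, "ry": 0, "rz": 0, "fingers": -1}, {"x": 176, "y": 77, "z": 250, "rx": 0, "ry": 0, "rz": 0, "fingers": -1}, {"x": 176, "y": 77, "z": 270, "rx": 0, "ry": 0, "rz": 0, "fingers": -1}, {"x": 176, "y": 77, "z": 270, "rx": 0, "ry": 0, "rz": 0, "fingers": -1}, {"x": 176, "y": 77, "z": 270, "rx": 0, "ry": 0, "rz": 0, "fingers": -1}, {"x": 176, "y": 77, "z": 270, "rx": 0, "ry": 0, "rz": 0, "fingers": -1}, {"x": 176, "y": 77, "z": 270, "rx": 0, "ry": 0, "rz": 0, "fingers": -1}])

```text
time_s: 3.88
tool_pos: [0.6376, 0.0745, 0.1118]
tool_rot: [179.9, 0.0, 89.9]
force: [-0.5, -0.3, -0.1]
grip_width: 0.0871
grasp_force: 0.0
```

Request:
drive_tool(force=25, moves=[{"x": 0, "y": -1, "z": 25, "rx": 0, "ry": 0, "rz": 0, "fingers": -1}, {"x": 0, "y": -1, "z": 50, "rx": 0, "ry": 0, "rz": 0, "fingers": -1}, {"x": 0, "y": -1, "z": 68, "rx": 0, "ry": 0, "rz": 0, "fingers": -1}, {"x": 0, "y": -1, "z": 77, "rx": 0, "ry": 0, "rz": 0, "fingers": -1}, {"x": 0, "y": -1, "z": 77, "rx": 0, "ry": 0, "rz": 0, "fingers": -1}, {"x": 0, "y": -1, "z": 77, "rx": 0, "ry": 0, "rz": 0, "fingers": 1}, {"x": 0, "y": -1, "z": 77, "rx": 0, "ry": 0, "rz": 0, "fingers": 1}, {"x": 0, "y": -1, "z": 77, "rx": 0, "ry": 0, "rz": 0, "fingers": 1}, {"x": 0, "y": -1, "z": 77, "rx": 0, "ry": 0, "rz": 0, "fingers": 1}, {"x": 0, "y": -1, "z": 77, "rx": 0, "ry": 0, "rz": 0, "fingers": 1}, {"x": 0, "y": -1, "z": 77, "rx": 0, "ry": 0, "rz": 0, "fingers": 1}, {"x": 0, "y": -1, "z": 77, "rx": 0, "ry": 0, "rz": 0, "fingers": 1}, {"x": 0, "y": -1, "z": 77, "rx": 0, "ry": 0, "rz": 0, "fingers": 1}])

```text
time_s: 5.5
tool_pos: [0.6361, 0.075, 0.0335]
tool_rot: [180.0, 0.0, 90.0]
force: [1.2, 0.2, 0.4]
grip_width: 0.034
grasp_force: 25.0
```

Request:
drive_tool(moves=[{"x": 0, "y": 0, "z": -20, "rx": 0, "ry": 0, "rz": 0, "fingers": 1}, {"x": 0, "y": 0, "z": -50, "rx": 0, "ry": 0, "rz": 0, "fingers": 1}, {"x": 0, "y": 0, "z": -75, "rx": 0, "ry": 0, "rz": 0, "fingers": 1}, {"x": -10, "y": -17, "z": -80, "rx": 0, "ry": 0, "rz": 0, "fingers": 1}, {"x": -25, "y": -42, "z": -80, "rx": 0, "ry": 0, "rz": 0, "fingers": 1}, {"x": -42, "y": -70, "z": -80, "rx": 0, "ry": 0, "rz": 0, "fingers": 1}, {"x": -60, "y": -100, "z": -80, "rx": 0, "ry": 0, "rz": 0, "fingers": 1}, {"x": -78, "y": -130, "z": -80, "rx": 0, "ry": 0, "rz": 0, "fingers": 1}, {"x": -93, "y": -156, "z": -80, "rx": 0, "ry": 0, "rz": 0, "fingers": 1}, {"x": -104, "y": -174, "z": -80, "rx": 0, "ry": 0, "rz": 0, "fingers": 1}, {"x": -104, "y": -174, "z": -80, "rx": 0, "ry": 0, "rz": 0, "fingers": 1}, {"x": -104, "y": -174, "z": -80, "rx": 0, "ry": 0, "rz": 0, "fingers": 1}, {"x": -104, "y": -174, "z": -80, "rx": 0, "ry": 0, "rz": 0, "fingers": 1}])

```text
time_s: 7.12
tool_pos: [0.4629, -0.028, 0.1139]
tool_rot: [179.9, -0.0, 90.1]
force: [0.7, 0.1, -0.4]
grip_width: 0.0341
grasp_force: 25.0
```

Run:
```python
from h import *
o=sensors.get_obs();print(o['tool_pos'],o['tool_rot'],o['grip_width'])
for n in('side','scene'):
    shot(n,n+'3')
u,v=proj('side3',[.462,-.03,.06]);a=cv2.imread('pics/side3.png')[int(v)-50:int(v)+50,int(u)-50:int(u)+50]
u,v=proj('scene3',[.462,-.03,.06]);b=cv2.imread('pics/scene3.png')[int(v)-50:int(v)+50,int(u)-50:int(u)+50]
cv2.imwrite('pics/p3.png',cv2.resize(cv2.hconcat([a,b]),None,fx=4,fy=4,interpolation=cv2.INTER_CUBIC))
```

```text
[ 0.46285301 -0.02802813  0.11390558] [ 1.79949983e+02 -3.03216307e-02  9.00833358e+01] 0.03405215867758096
```

View pics/p3.png

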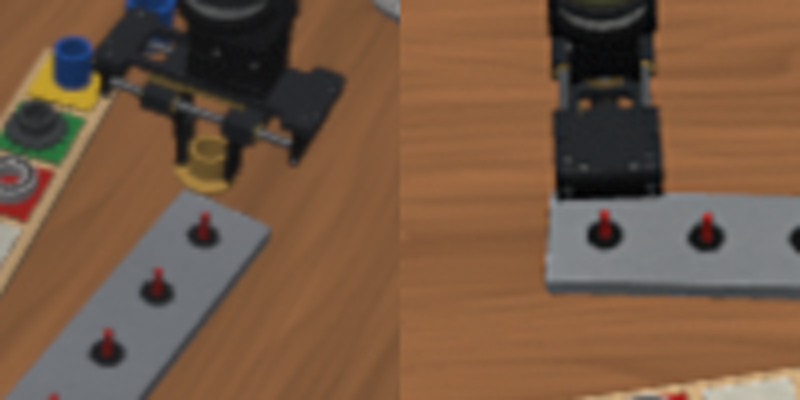

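Side crop: the collar is held level at (207,165), above and in line with the end post at (204,225). Lowering it.

Request:
drive_tool(moves=[{"x": -1, "y": 0, "z": 20, "rx": 0, "ry": 0, "rz": 0, "fingers": 1}, {"x": -1, "y": 0, "z": 36, "rx": 0, "ry": 0, "rz": 0, "fingers": 1}, {"x": -1, "y": 0, "z": 50, "rx": 0, "ry": 0, "rz": 0, "fingers": 1}, {"x": -1, "y": 0, "z": 62, "rx": 0, "ry": 0, "rz": 0, "fingers": 1}, {"x": -1, "y": 0, "z": 71, "rx": 0, "ry": 0, "rz": 0, "fingers": 1}, {"x": -1, "y": 0, "z": 77, "rx": 0, "ry": 0, "rz": 0, "fingers": 1}, {"x": -1, "y": 0, "z": 77, "rx": 0, "ry": 0, "rz": 0, "fingers": 1}, {"x": -1, "y": 0, "z": 77, "rx": 0, "ry": 0, "rz": 0, "fingers": 1}, {"x": -1, "y": 0, "z": 77, "rx": 0, "ry": 0, "rz": 0, "fingers": 1}])

```text
time_s: 8.35
tool_pos: [0.4623, -0.03, 0.0369]
tool_rot: [180.0, 0.0, 90.0]
force: [-0.2, -0.2, -1.5]
grip_width: 0.0339
grasp_force: 25.0
```

Request:
drive_tool(moves=[{"x": 0, "y": 0, "z": 0, "rx": 0, "ry": 0, "rz": 0, "fingers": -1}, {"x": 0, "y": 0, "z": 0, "rx": 0, "ry": 0, "rz": 0, "fingers": -1}, {"x": 0, "y": 0, "z": 0, "rx": 0, "ry": 0, "rz": 0, "fingers": -1}, {"x": 0, "y": 0, "z": 0, "rx": 0, "ry": 0, "rz": 0, "fingers": -1}, {"x": 0, "y": 0, "z": -15, "rx": 0, "ry": 0, "rz": 0, "fingers": -1}, {"x": 0, "y": 0, "z": -50, "rx": 0, "ry": 0, "rz": 0, "fingers": -1}, {"x": 0, "y": 0, "z": -80, "rx": 0, "ry": 0, "rz": 0, "fingers": -1}, {"x": 5, "y": 36, "z": -80, "rx": 0, "ry": 0, "rz": 0, "fingers": -1}, {"x": 10, "y": 80, "z": -80, "rx": 0, "ry": 0, "rz": 0, "fingers": -1}, {"x": 17, "y": 125, "z": -80, "rx": 0, "ry": 0, "rz": 0, "fingers": -1}, {"x": 22, "y": 165, "z": -80, "rx": 0, "ry": 0, "rz": 0, "fingers": -1}, {"x": 25, "y": 182, "z": -80, "rx": 0, "ry": 0, "rz": 0, "fingers": -1}, {"x": 25, "y": 182, "z": -80, "rx": 0, "ry": 0, "rz": 0, "fingers": -1}, {"x": 25, "y": 182, "z": -80, "rx": 0, "ry": 0, "rz": 0, "fingers": -1}, {"x": 25, "y": 182, "z": -80, "rx": 0, "ry": 0, "rz": 0, "fingers": -1}])

```text
time_s: 10.22
tool_pos: [0.6432, -0.0054, 0.117]
tool_rot: [-180.0, 0.1, 90.0]
force: [-0.1, 0.2, 0.1]
grip_width: 0.0869
grasp_force: 0.0
```

Run:
```python
from h import *
shot('side','s4');shot('scene','c4')
u,v=proj('s4',[.5,.0,.04]);a=cv2.imread('pics/s4.png')[int(v)-50:int(v)+50,int(u)-50:int(u)+50]
u,v=proj('c4',[.5,.0,.04]);b=cv2.imread('pics/c4.png')[int(v)-50:int(v)+50,int(u)-50:int(u)+50]
cv2.imwrite('pics/p4.png',cv2.resize(cv2.hconcat([a,b]),None,fx=4,fy=4,interpolation=cv2.INTER_CUBIC))
```

```text
(no output)
```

View pics/p4.png

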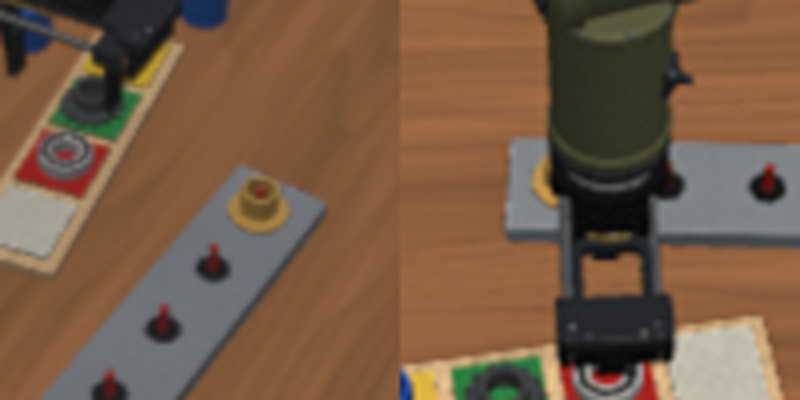

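The collar stands flat on the right-end post at side crop (258,205). Bearing next.

Request:
drive_tool(moves=[{"x": 0, "y": 1, "z": 25, "rx": 0, "ry": 0, "rz": 0, "fingers": -1}, {"x": 0, "y": 1, "z": 55, "rx": 0, "ry": 0, "rz": 0, "fingers": -1}, {"x": 0, "y": 1, "z": 75, "rx": 0, "ry": 0, "rz": 0, "fingers": -1}, {"x": 0, "y": 1, "z": 86, "rx": 0, "ry": 0, "rz": 0, "fingers": -1}, {"x": 0, "y": 1, "z": 86, "rx": 0, "ry": 0, "rz": 0, "fingers": -1}, {"x": 0, "y": 1, "z": 86, "rx": 0, "ry": 0, "rz": 0, "fingers": -1}, {"x": 0, "y": 1, "z": 86, "rx": 0, "ry": 0, "rz": 0, "fingers": 1}, {"x": 0, "y": 1, "z": 86, "rx": 0, "ry": 0, "rz": 0, "fingers": 1}, {"x": 0, "y": 1, "z": 86, "rx": 0, "ry": 0, "rz": 0, "fingers": 1}, {"x": 0, "y": 1, "z": 86, "rx": 0, "ry": 0, "rz": 0, "fingers": 1}, {"x": 0, "y": 1, "z": 86, "rx": 0, "ry": 0, "rz": 0, "fingers": 1}, {"x": 0, "y": 1, "z": 86, "rx": 0, "ry": 0, "rz": 0, "fingers": 1}, {"x": 0, "y": 1, "z": 86, "rx": 0, "ry": 0, "rz": 0, "fingers": 1}])

```text
time_s: 11.95
tool_pos: [0.6449, -0.0049, 0.0306]
tool_rot: [-180.0, 0.0, 90.0]
force: [-0.6, -1.2, 1.1]
grip_width: 0.0513
grasp_force: 25.0
```

Request:
drive_tool(force=35, moves=[{"x": 0, "y": 0, "z": -20, "rx": 0, "ry": 0, "rz": 0, "fingers": 1}, {"x": 0, "y": 0, "z": -50, "rx": 0, "ry": 0, "rz": 0, "fingers": 1}, {"x": 0, "y": 0, "z": -75, "rx": 0, "ry": 0, "rz": 0, "fingers": 1}, {"x": 5, "y": -17, "z": -80, "rx": 0, "ry": 0, "rz": 0, "fingers": 1}, {"x": 13, "y": -42, "z": -80, "rx": 0, "ry": 0, "rz": 0, "fingers": 1}, {"x": 22, "y": -70, "z": -80, "rx": 0, "ry": 0, "rz": 0, "fingers": 1}, {"x": 31, "y": -100, "z": -80, "rx": 0, "ry": 0, "rz": 0, "fingers": 1}, {"x": 40, "y": -130, "z": -80, "rx": 0, "ry": 0, "rz": 0, "fingers": 1}, {"x": 49, "y": -158, "z": -80, "rx": 0, "ry": 0, "rz": 0, "fingers": 1}, {"x": 55, "y": -177, "z": -80, "rx": 0, "ry": 0, "rz": 0, "fingers": 1}, {"x": 55, "y": -177, "z": -80, "rx": 0, "ry": 0, "rz": 0, "fingers": 1}, {"x": 55, "y": -177, "z": -80, "rx": 0, "ry": 0, "rz": 0, "fingers": 1}, {"x": 55, "y": -177, "z": -80, "rx": 0, "ry": 0, "rz": 0, "fingers": 1}])

```text
time_s: 13.58
tool_pos: [0.4689, 0.0499, 0.1109]
tool_rot: [180.0, -0.0, 90.0]
force: [1.0, 0.3, -1.3]
grip_width: 0.0507
grasp_force: 35.0
```

Run:
```python
from h import *
shot('side','s5')
u,v=proj('s5',[.468,.05,.06]);a=cv2.imread('pics/s5.png')[int(v)-50:int(v)+50,int(u)-50:int(u)+50]
cv2.imwrite('pics/p5.png',cv2.resize(a,None,fx=4,fy=4,interpolation=cv2.INTER_CUBIC))
print(sensors.get_obs()['tool_rot'])
```

```text
[ 1.79980447e+02 -3.49634130e-02  8.99727395e+01]
```

View pics/p5.png

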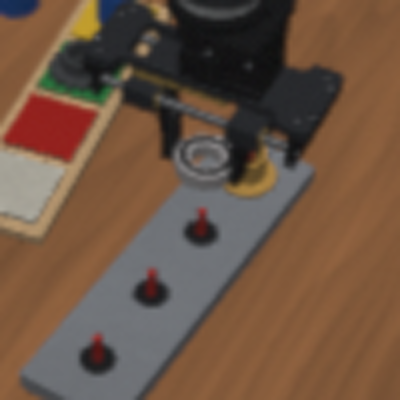

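Run:
```python
from h import *
u,v=proj('s5',[.468,.05,.06]);U=int(u)-50;V=int(v)-50
print(pt('s5',U+206.5/4-.5,V+155.5/4-.5,.113), pt('s5',U+202/4,V+233/4,.02))
```

```text
[0.46886378 0.04709102 0.113     ] [0.46507479 0.04840512 0.02      ]
```

Side crop: the bearing is level at (206,156), and measures within 4 mm of the post axis. Lowering, releasing, then going to the sprocket.

Request:
drive_tool(moves=[{"x": 1, "y": -1, "z": 20, "rx": 0, "ry": 0, "rz": 0, "fingers": 1}, {"x": 1, "y": -1, "z": 36, "rx": 0, "ry": 0, "rz": 0, "fingers": 1}, {"x": 1, "y": -1, "z": 50, "rx": 0, "ry": 0, "rz": 0, "fingers": 1}, {"x": 1, "y": -1, "z": 62, "rx": 0, "ry": 0, "rz": 0, "fingers": 1}, {"x": 1, "y": -1, "z": 71, "rx": 0, "ry": 0, "rz": 0, "fingers": 1}, {"x": 1, "y": -1, "z": 77, "rx": 0, "ry": 0, "rz": 0, "fingers": 1}, {"x": 1, "y": -1, "z": 77, "rx": 0, "ry": 0, "rz": 0, "fingers": 1}, {"x": 1, "y": -1, "z": 77, "rx": 0, "ry": 0, "rz": 0, "fingers": 1}, {"x": 1, "y": -1, "z": 77, "rx": 0, "ry": 0, "rz": 0, "fingers": 1}])

```text
time_s: 14.75
tool_pos: [0.4673, 0.051, 0.0339]
tool_rot: [180.0, 0.0, 90.0]
force: [-0.8, 0.0, -0.4]
grip_width: 0.051
grasp_force: 35.0
```

Request:
drive_tool(moves=[{"x": 0, "y": 0, "z": 0, "rx": 0, "ry": 0, "rz": 0, "fingers": -1}, {"x": 0, "y": 0, "z": 0, "rx": 0, "ry": 0, "rz": 0, "fingers": -1}, {"x": 0, "y": 0, "z": 0, "rx": 0, "ry": 0, "rz": 0, "fingers": -1}, {"x": 0, "y": 0, "z": 0, "rx": 0, "ry": 0, "rz": 0, "fingers": -1}, {"x": 0, "y": 0, "z": -15, "rx": 0, "ry": 0, "rz": 0, "fingers": -1}, {"x": 0, "y": 0, "z": -50, "rx": 0, "ry": 0, "rz": 0, "fingers": -1}, {"x": 0, "y": 0, "z": -86, "rx": 0, "ry": 0, "rz": 0, "fingers": -1}, {"x": -25, "y": 36, "z": -86, "rx": 0, "ry": 0, "rz": 0, "fingers": -1}, {"x": -55, "y": 80, "z": -86, "rx": 0, "ry": 0, "rz": 0, "fingers": -1}, {"x": -86, "y": 125, "z": -86, "rx": 0, "ry": 0, "rz": 0, "fingers": -1}, {"x": -115, "y": 167, "z": -86, "rx": 0, "ry": 0, "rz": 0, "fingers": -1}, {"x": -131, "y": 190, "z": -86, "rx": 0, "ry": 0, "rz": 0, "fingers": -1}, {"x": -131, "y": 190, "z": -86, "rx": 0, "ry": 0, "rz": 0, "fingers": -1}, {"x": -131, "y": 190, "z": -86, "rx": 0, "ry": 0, "rz": 0, "fingers": -1}, {"x": -131, "y": 190, "z": -86, "rx": 0, "ry": 0, "rz": 0, "fingers": -1}])

```text
time_s: 16.62
tool_pos: [0.6563, -0.0787, 0.1202]
tool_rot: [180.0, 0.0, 90.1]
force: [-0.2, -0.4, -0.2]
grip_width: 0.0873
grasp_force: 0.0
```

Request:
drive_tool(force=30, moves=[{"x": -1, "y": 1, "z": 25, "rx": 0, "ry": 0, "rz": 0, "fingers": -1}, {"x": -1, "y": 1, "z": 52, "rx": 0, "ry": 0, "rz": 0, "fingers": -1}, {"x": -1, "y": 1, "z": 72, "rx": 0, "ry": 0, "rz": 0, "fingers": -1}, {"x": -1, "y": 1, "z": 82, "rx": 0, "ry": 0, "rz": 0, "fingers": -1}, {"x": -1, "y": 1, "z": 82, "rx": 0, "ry": 0, "rz": 0, "fingers": -1}, {"x": -1, "y": 1, "z": 82, "rx": 0, "ry": 0, "rz": 0, "fingers": -1}, {"x": -1, "y": 1, "z": 82, "rx": 0, "ry": 0, "rz": 0, "fingers": 1}, {"x": -1, "y": 1, "z": 82, "rx": 0, "ry": 0, "rz": 0, "fingers": 1}, {"x": -1, "y": 1, "z": 82, "rx": 0, "ry": 0, "rz": 0, "fingers": 1}, {"x": -1, "y": 1, "z": 82, "rx": 0, "ry": 0, "rz": 0, "fingers": 1}, {"x": -1, "y": 1, "z": 82, "rx": 0, "ry": 0, "rz": 0, "fingers": 1}, {"x": -1, "y": 1, "z": 82, "rx": 0, "ry": 0, "rz": 0, "fingers": 1}, {"x": -1, "y": 1, "z": 82, "rx": 0, "ry": 0, "rz": 0, "fingers": 1}])

```text
time_s: 18.25
tool_pos: [0.658, -0.0809, 0.0375]
tool_rot: [180.0, 0.0, 90.0]
force: [0.1, -0.0, 0.3]
grip_width: 0.0371
grasp_force: 30.0
```

Request:
drive_tool(moves=[{"x": 0, "y": 0, "z": -20, "rx": 0, "ry": 0, "rz": 0, "fingers": 1}, {"x": 0, "y": 0, "z": -50, "rx": 0, "ry": 0, "rz": 0, "fingers": 1}, {"x": 0, "y": 0, "z": -75, "rx": 0, "ry": 0, "rz": 0, "fingers": 1}, {"x": 15, "y": -13, "z": -80, "rx": 0, "ry": 0, "rz": 0, "fingers": 1}, {"x": 40, "y": -35, "z": -80, "rx": 0, "ry": 0, "rz": 0, "fingers": 1}, {"x": 68, "y": -60, "z": -80, "rx": 0, "ry": 0, "rz": 0, "fingers": 1}, {"x": 98, "y": -86, "z": -80, "rx": 0, "ry": 0, "rz": 0, "fingers": 1}, {"x": 128, "y": -112, "z": -80, "rx": 0, "ry": 0, "rz": 0, "fingers": 1}, {"x": 158, "y": -138, "z": -80, "rx": 0, "ry": 0, "rz": 0, "fingers": 1}, {"x": 185, "y": -162, "z": -80, "rx": 0, "ry": 0, "rz": 0, "fingers": 1}, {"x": 204, "y": -178, "z": -80, "rx": 0, "ry": 0, "rz": 0, "fingers": 1}, {"x": 211, "y": -184, "z": -80, "rx": 0, "ry": 0, "rz": 0, "fingers": 1}, {"x": 211, "y": -184, "z": -80, "rx": 0, "ry": 0, "rz": 0, "fingers": 1}, {"x": 211, "y": -184, "z": -80, "rx": 0, "ry": 0, "rz": 0, "fingers": 1}, {"x": 211, "y": -184, "z": -80, "rx": 0, "ry": 0, "rz": 0, "fingers": 1}])

```text
time_s: 20.12
tool_pos: [0.4746, 0.1292, 0.1174]
tool_rot: [-180.0, -0.0, 89.9]
force: [-0.8, -0.1, -0.8]
grip_width: 0.0367
grasp_force: 30.0
```

Run:
```python
from h import *
shot('side','s6')
u,v=proj('s6',[.468,.1,.06]);a=cv2.imread('pics/s6.png')[int(v)-60:int(v)+60,int(u)-60:int(u)+60]
cv2.imwrite('pics/p6.png',cv2.resize(a,None,fx=4,fy=4,interpolation=cv2.INTER_CUBIC))
```

```text
(no output)
```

View pics/p6.png

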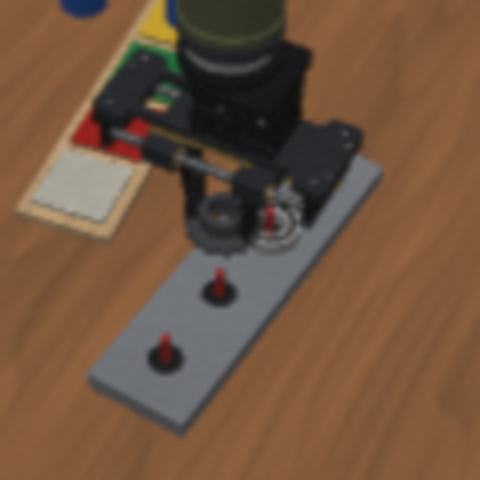

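The sprocket is held level at (223,222) above its post (219,290), and the bearing is flat on its post at (271,225). Lowering.

Request:
drive_tool(moves=[{"x": 1, "y": -1, "z": 20, "rx": 0, "ry": 0, "rz": 0, "fingers": 1}, {"x": 1, "y": -1, "z": 36, "rx": 0, "ry": 0, "rz": 0, "fingers": 1}, {"x": 1, "y": -1, "z": 50, "rx": 0, "ry": 0, "rz": 0, "fingers": 1}, {"x": 1, "y": -1, "z": 62, "rx": 0, "ry": 0, "rz": 0, "fingers": 1}, {"x": 1, "y": -1, "z": 71, "rx": 0, "ry": 0, "rz": 0, "fingers": 1}, {"x": 1, "y": -1, "z": 77, "rx": 0, "ry": 0, "rz": 0, "fingers": 1}, {"x": 1, "y": -1, "z": 77, "rx": 0, "ry": 0, "rz": 0, "fingers": 1}, {"x": 1, "y": -1, "z": 77, "rx": 0, "ry": 0, "rz": 0, "fingers": 1}, {"x": 1, "y": -1, "z": 77, "rx": 0, "ry": 0, "rz": 0, "fingers": 1}])

```text
time_s: 21.3
tool_pos: [0.4733, 0.1311, 0.0409]
tool_rot: [180.0, 0.0, 90.0]
force: [0.7, 0.5, -1.1]
grip_width: 0.0366
grasp_force: 30.0
```

Request:
drive_tool(moves=[{"x": 0, "y": 0, "z": 0, "rx": 0, "ry": 0, "rz": 0, "fingers": -1}, {"x": 0, "y": 0, "z": 0, "rx": 0, "ry": 0, "rz": 0, "fingers": -1}, {"x": 0, "y": 0, "z": 0, "rx": 0, "ry": 0, "rz": 0, "fingers": -1}, {"x": 0, "y": 0, "z": 0, "rx": 0, "ry": 0, "rz": 0, "fingers": -1}, {"x": 0, "y": 0, "z": -15, "rx": 0, "ry": 0, "rz": 0, "fingers": -1}, {"x": 0, "y": 0, "z": -50, "rx": 0, "ry": 0, "rz": 0, "fingers": -1}, {"x": 0, "y": 0, "z": -84, "rx": 0, "ry": 0, "rz": 0, "fingers": -1}, {"x": -31, "y": 20, "z": -84, "rx": 0, "ry": 0, "rz": 0, "fingers": -1}, {"x": -69, "y": 45, "z": -84, "rx": 0, "ry": 0, "rz": 0, "fingers": -1}, {"x": -111, "y": 72, "z": -84, "rx": 0, "ry": 0, "rz": 0, "fingers": -1}, {"x": -153, "y": 100, "z": -84, "rx": 0, "ry": 0, "rz": 0, "fingers": -1}, {"x": -195, "y": 127, "z": -84, "rx": 0, "ry": 0, "rz": 0, "fingers": -1}, {"x": -237, "y": 154, "z": -84, "rx": 0, "ry": 0, "rz": 0, "fingers": -1}, {"x": -272, "y": 177, "z": -84, "rx": 0, "ry": 0, "rz": 0, "fingers": -1}, {"x": -292, "y": 190, "z": -84, "rx": 0, "ry": 0, "rz": 0, "fingers": -1}, {"x": -292, "y": 190, "z": -84, "rx": 0, "ry": 0, "rz": 0, "fingers": -1}, {"x": -292, "y": 190, "z": -84, "rx": 0, "ry": 0, "rz": 0, "fingers": -1}, {"x": -292, "y": 190, "z": -84, "rx": 0, "ry": 0, "rz": 0, "fingers": -1}])

```text
time_s: 23.55
tool_pos: [0.6627, -0.1591, 0.1252]
tool_rot: [180.0, -0.0, 90.1]
force: [0.9, -0.8, 0.2]
grip_width: 0.0872
grasp_force: 0.0
```

Request:
drive_tool(force=25, moves=[{"x": -1, "y": 1, "z": 25, "rx": 0, "ry": 0, "rz": 0, "fingers": -1}, {"x": -1, "y": 1, "z": 52, "rx": 0, "ry": 0, "rz": 0, "fingers": -1}, {"x": -1, "y": 1, "z": 76, "rx": 0, "ry": 0, "rz": 0, "fingers": -1}, {"x": -1, "y": 1, "z": 88, "rx": 0, "ry": 0, "rz": 0, "fingers": -1}, {"x": -1, "y": 1, "z": 88, "rx": 0, "ry": 0, "rz": 0, "fingers": -1}, {"x": -1, "y": 1, "z": 88, "rx": 0, "ry": 0, "rz": 0, "fingers": -1}, {"x": -1, "y": 1, "z": 88, "rx": 0, "ry": 0, "rz": 0, "fingers": 1}, {"x": -1, "y": 1, "z": 88, "rx": 0, "ry": 0, "rz": 0, "fingers": 1}, {"x": -1, "y": 1, "z": 88, "rx": 0, "ry": 0, "rz": 0, "fingers": 1}, {"x": -1, "y": 1, "z": 88, "rx": 0, "ry": 0, "rz": 0, "fingers": 1}, {"x": -1, "y": 1, "z": 88, "rx": 0, "ry": 0, "rz": 0, "fingers": 1}, {"x": -1, "y": 1, "z": 88, "rx": 0, "ry": 0, "rz": 0, "fingers": 1}, {"x": -1, "y": 1, "z": 88, "rx": 0, "ry": 0, "rz": 0, "fingers": 1}])

```text
time_s: 25.18
tool_pos: [0.6639, -0.1619, 0.0365]
tool_rot: [-180.0, 0.0, 90.0]
force: [1.1, 0.4, 0.3]
grip_width: 0.0358
grasp_force: 25.0
```

Request:
drive_tool(moves=[{"x": 0, "y": 0, "z": -20, "rx": 0, "ry": 0, "rz": 0, "fingers": 1}, {"x": 0, "y": 0, "z": -55, "rx": 0, "ry": 0, "rz": 0, "fingers": 1}, {"x": 0, "y": 0, "z": -80, "rx": 0, "ry": 0, "rz": 0, "fingers": 1}, {"x": 20, "y": -10, "z": -85, "rx": 0, "ry": 0, "rz": 0, "fingers": 1}, {"x": 50, "y": -25, "z": -85, "rx": 0, "ry": 0, "rz": 0, "fingers": 1}, {"x": 86, "y": -43, "z": -85, "rx": 0, "ry": 0, "rz": 0, "fingers": 1}, {"x": 124, "y": -61, "z": -85, "rx": 0, "ry": 0, "rz": 0, "fingers": 1}, {"x": 162, "y": -80, "z": -85, "rx": 0, "ry": 0, "rz": 0, "fingers": 1}, {"x": 200, "y": -99, "z": -85, "rx": 0, "ry": 0, "rz": 0, "fingers": 1}, {"x": 238, "y": -118, "z": -85, "rx": 0, "ry": 0, "rz": 0, "fingers": 1}, {"x": 276, "y": -137, "z": -85, "rx": 0, "ry": 0, "rz": 0, "fingers": 1}, {"x": 314, "y": -156, "z": -85, "rx": 0, "ry": 0, "rz": 0, "fingers": 1}, {"x": 346, "y": -172, "z": -85, "rx": 0, "ry": 0, "rz": 0, "fingers": 1}, {"x": 365, "y": -181, "z": -85, "rx": 0, "ry": 0, "rz": 0, "fingers": 1}, {"x": 371, "y": -184, "z": -85, "rx": 0, "ry": 0, "rz": 0, "fingers": 1}, {"x": 371, "y": -184, "z": -85, "rx": 0, "ry": 0, "rz": 0, "fingers": 1}, {"x": 371, "y": -184, "z": -85, "rx": 0, "ry": 0, "rz": 0, "fingers": 1}, {"x": 371, "y": -184, "z": -85, "rx": 0, "ry": 0, "rz": 0, "fingers": 1}])

```text
time_s: 27.42
tool_pos: [0.4804, 0.2081, 0.1213]
tool_rot: [-180.0, 0.0, 89.9]
force: [-0.4, -0.1, -0.6]
grip_width: 0.0363
grasp_force: 25.0
```

Run:
```python
from h import *
shot('side','s7')
u,v=proj('s7',[.478,.16,.06]);print(int(u)-60,int(v)-60);a=cv2.imread('pics/s7.png')[int(v)-60:int(v)+60,int(u)-60:int(u)+60]
cv2.imwrite('pics/p7.png',cv2.resize(a,None,fx=5,fy=5,interpolation=cv2.INTER_CUBIC))
```

```text
210 169
```

View pics/p7.png

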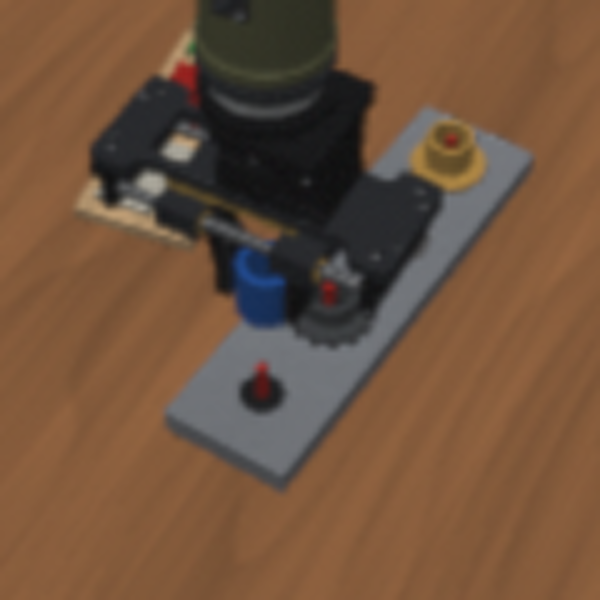

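The spacer is upright at (264,287) above the left-end post (262,385), and the sprocket and collar are seated. Lowering.

Request:
drive_tool(moves=[{"x": 1, "y": 0, "z": 20, "rx": 0, "ry": 0, "rz": 0, "fingers": 1}, {"x": 1, "y": 0, "z": 38, "rx": 0, "ry": 0, "rz": 0, "fingers": 1}, {"x": 1, "y": 0, "z": 54, "rx": 0, "ry": 0, "rz": 0, "fingers": 1}, {"x": 1, "y": 0, "z": 66, "rx": 0, "ry": 0, "rz": 0, "fingers": 1}, {"x": 1, "y": 0, "z": 75, "rx": 0, "ry": 0, "rz": 0, "fingers": 1}, {"x": 1, "y": 0, "z": 81, "rx": 0, "ry": 0, "rz": 0, "fingers": 1}, {"x": 1, "y": 0, "z": 81, "rx": 0, "ry": 0, "rz": 0, "fingers": 1}, {"x": 1, "y": 0, "z": 81, "rx": 0, "ry": 0, "rz": 0, "fingers": 1}, {"x": 1, "y": 0, "z": 81, "rx": 0, "ry": 0, "rz": 0, "fingers": 1}])

```text
time_s: 28.6
tool_pos: [0.4803, 0.2102, 0.041]
tool_rot: [180.0, -0.0, 90.0]
force: [-0.4, -0.3, -0.4]
grip_width: 0.0367
grasp_force: 25.0
```

Request:
drive_tool(moves=[{"x": 0, "y": 0, "z": 0, "rx": 0, "ry": 0, "rz": 0, "fingers": -1}, {"x": 0, "y": 0, "z": 0, "rx": 0, "ry": 0, "rz": 0, "fingers": -1}, {"x": 0, "y": 0, "z": 0, "rx": 0, "ry": 0, "rz": 0, "fingers": -1}, {"x": 0, "y": 0, "z": 0, "rx": 0, "ry": 0, "rz": 0, "fingers": -1}, {"x": 0, "y": 0, "z": -15, "rx": 0, "ry": 0, "rz": 0, "fingers": -1}, {"x": 0, "y": 0, "z": -50, "rx": 0, "ry": 0, "rz": 0, "fingers": -1}, {"x": 0, "y": 0, "z": -90, "rx": 0, "ry": 0, "rz": 0, "fingers": -1}, {"x": 0, "y": 35, "z": -130, "rx": 0, "ry": 0, "rz": 0, "fingers": -1}, {"x": 0, "y": 75, "z": -160, "rx": 0, "ry": 0, "rz": 0, "fingers": -1}, {"x": 0, "y": 115, "z": -180, "rx": 0, "ry": 0, "rz": 0, "fingers": -1}, {"x": 0, "y": 150, "z": -180, "rx": 0, "ry": 0, "rz": 0, "fingers": -1}, {"x": 0, "y": 150, "z": -180, "rx": 0, "ry": 0, "rz": 0, "fingers": -1}, {"x": 0, "y": 150, "z": -180, "rx": 0, "ry": 0, "rz": 0, "fingers": -1}, {"x": 0, "y": 150, "z": -180, "rx": 0, "ry": 0, "rz": 0, "fingers": -1}])

```text
time_s: 30.35
tool_pos: [0.6288, 0.2106, 0.221]
tool_rot: [180.0, 0.0, 90.1]
force: [0.1, -0.0, -0.2]
grip_width: 0.0869
grasp_force: 0.0
```

Run:
```python
from h import *
shot('side','s8');print(sensors.get_obs()['force'])
a=cv2.imread('pics/s8.png')[160:280,220:340]
cv2.imwrite('pics/p8.png',cv2.resize(a,None,fx=5,fy=5,interpolation=cv2.INTER_CUBIC))
```

```text
[0.29246513 0.02788475 0.28500097]
```

View pics/p8.png

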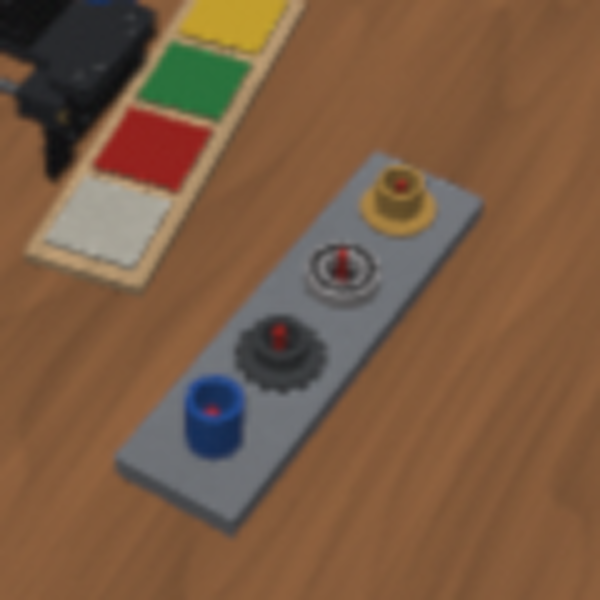

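All four are flat on their posts and the gripper is clear: spacer (214,415), sprocket (281,350), bearing (342,272), collar (399,200). Handing in.

```bash
python3 -c "
from h import *
print(workorder.sign_off())"
```

```text
the job is handed in; nothing more can be done
None
```

I handed the job in at about 30 s: all four parts are released and flat on the rack in reverse order, left to right spacer, sprocket, bearing, collar, with the last side picture showing each seated on its post; the hand-in gave no verdict.

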